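# Clean the balancing rig's bed, then find the drum's heavy side by feel and hold it down

### The job

Use the scraper block to wipe the four loose weld chips off the balancing rig's bed into the blue gutter along its far side (do not touch the chips with the gripper), then put the scraper back down on the bench top and let go of it. Next take the red crank handle, turn the drum by it at least half a turn to feel where its hidden heavy side is, and bring the heavy side straight down. Finish still gripping the crank handle and holding the drum still like that, with nothing else on the bench disturbed.

Things in the scene. Friction and masses are not known exactly. Their poses are not given: they have to be found in the camera images.
- rig: Balancing rig, fixed to the bench. Origin: centre of its bed, at bench level; z up, y along the bed towards the bearing stand, x across it, away from the robot. Aluminium bed 160 (x) by 420 mm (y), flat top 30 mm above the bench. Blue bearing stand at its +y end, y = 162 to 210 mm, 220 mm tall. The chips lie on the free part near the -y end.
- gutter (a point): Middle of the floor of the blue gutter that runs along the bed's whole +x side (far side), 111 mm from the bed's centre line in rig x, axes as the rig's. Inside it is 62 mm wide, from the bed's edge (rig x = 80 mm) to 142 mm; floor 4 mm, outer wall 16 mm above the bench, so chips pushed over the bed's edge drop in.
- chip_zone (a point): Point on the bed top, x = 0, y = -130 mm in the rig's frame, axes as the rig's. The four chips lie within 55 mm of it in rig y, and from 55 mm to the -x side to 25 mm to the +x side of it.
- shaft (a point): Fixed point on the drum's level shaft line (along rig y), 170 mm above the bench, axes as the rig's. The crank handle's centre goes round this point in a circle of 55 mm radius, in the rig's x-z plane.
- drum (a point): Centre of the sealed grey drum, 130 mm diameter, 50 mm wide; its face is 65 mm beyond the handle's centre in rig +y. A heavy slug is hidden in it: on which side cannot be seen and differs each time. All else, crank included, is balanced. Bearing drag, about 0.42 N m either way, keeps the drum wherever it is left; the slug's weight adds or takes away at most 0.26 to 0.37 N m.
- rotor (a joint): Angle q of the drum, rad, turns endlessly. Handle centre = shaft + 55 mm x (sin q along rig x, cos q up). Turning it slowly by the handle takes about 1 to 15 N along the circle: most where the heavy side is level with the shaft and being lifted, least half a turn on; a quarter turn before the hardest place the heavy side is at the bottom and only the drag is felt.
- crank: Red round crank handle, 22 mm diameter, 86 mm long, level along rig y, origin at its centre. It sticks out of the drum's face to rig -y, with 20 mm of bare pin before the face. It is a sleeve that spins freely on its pin, so a gripper pointing straight down can hold it (fingers closing along rig x) all the way round without turning.
- scraper: Loose scraper block standing on its steel edge, origin at its centre, 38 mm above its underside; 76 mm tall, 250 g; long side along its y. Lower 36 mm wood and steel, 32 mm (x) by 120 mm (y); above that a yellow grip 26 mm thick (x), 80 mm long (y).
- chip0: Dark weld chip with a copper-coloured streak, about 16 x 15 x 10 mm, 12 g, loose on the bed; origin at its centre
- chip1: Dark weld chip with a copper-coloured streak, about 16 x 15 x 10 mm, 12 g, loose on the bed; origin at its centre
- chip2: Dark weld chip with a copper-coloured streak, about 16 x 15 x 10 mm, 12 g, loose on the bed; origin at its centre
- chip3: Dark weld chip with a copper-coloured streak, about 16 x 15 x 10 mm, 12 g, loose on the bed; origin at its centre
- tape: Bystander, loose, to be left alone: orange and black tape measure case, 75 x 70 x 40 mm tall; origin at the centre of its underside
- disc: Bystander, loose, to be left alone: flat reddish grinding disc, 115 mm diameter, 6 mm thick, lying; origin at the centre of its underside
- brush: Bystander, loose, to be left alone: hand brush with wooden handle and steel head, 230 mm long, lying, 27 mm tall; origin at the centre of its underside
- mug: Bystander, loose, to be left alone: blue mug, 80 mm diameter, 90 mm tall; origin at the centre of its underside
- tin: Bystander, loose, to be left alone: tin with a yellow label, 66 mm diameter, 110 mm tall; origin at the centre of its underside
- hammer: Bystander, loose, to be left alone: hammer, lying on the bench; origin at the centre of its underside
Not all that is in view belongs to the job. What is shaped like the scraper but pink or white is not meant.

How it is judged:
On the way, in this order (a step that is already met when the one before it is completed fails the run):
1. all four chips lie in the gutter, below the bed top (x of chip0 in the frame of rig between 0.08 and 0.146 m and y of chip0 in the frame of rig between -0.212 and 0.212 m and z of each of chip0, chip1, chip2, chip3 in the frame of rig below 0.027 m and x of chip1 in the frame of rig between 0.08 and 0.146 m and y of chip1 in the frame of rig between -0.212 and 0.212 m and x of chip2 in the frame of rig between 0.08 and 0.146 m and y of chip2 in the frame of rig between -0.212 and 0.212 m and x of chip3 in the frame of rig between 0.08 and 0.146 m and y of chip3 in the frame of rig between -0.212 and 0.212 m), for 0.2 s.
2. the scraper is on the bench top and let go (height (world z) of scraper below 0.05 m and contact force between each of the arm, the fingers and scraper below 0.2 N), for 0.2 s.
3. the drum has been turned about half a turn by its crank, the held handle reaching the far side of its circle from where it began (distance of crank from where it was at the start of the episode above 0.1 m and contact force between the fingers and crank above 1 N).
At the end, for the whole second after the job is handed in: All four chips are in the gutter below the bed top; the scraper is on the bench top (its centre under 50 mm high), untouched; the fingers grip the crank handle (over 4 N), the drum is still, and its hidden heavy side is straight down within 15 degrees (all of step 1 and all of step 2 and contact force between the fingers and crank above 4 N and velocity of joint rotor between -0.08 and 0.08 rad/s and x of slug_g in the frame of rig between -0.0109 and 0.0109 m and z of slug_g in the frame of rig below 0.135 m); the arm keeps its last pose, push and grip.
It fails at once if the gripper or arm touches a chip (contact force between any of the fingers, the arm and chip0 above 0.5 N or contact force between any of the fingers, the arm and chip1 above 0.5 N or contact force between any of the fingers, the arm and chip2 above 0.5 N or contact force between any of the fingers, the arm and chip3 above 0.5 N).
It fails at once if a bystander is moved more than 30 mm (distance of any of tape, disc, brush, mug, tin, hammer from where it was at the start of the episode above 0.03 m).
It also fails if it takes over 72 s, if anything falls off the work surface, if the arm or the gripper's body presses on something with over 40 N, if the wrist force passes 120 N, or if a joint passes its speed limit or range.

### The arm

A 6-joint arm with a two-finger parallel gripper is mounted at the origin on the work surface. World frame = base frame: x ahead of the robot, y to its left, z up, the work surface at z = 0. Lengths are in m, angles in rad, forces in N, time in s.
With the tool pointing down it reaches from about 0.35 to 0.85 m from the base axis. Payload 8.1 kg.
Tool frame: the origin (TCP) lies at the very end of the fingers, on their centre line; the grasp point (between the pads) lies 19 mm behind it; z points along the fingers, y is the line along which they close (so a half turn about z gives the same grasp; the last joint's range is limited). The gripper opens to 85 mm and grips with 20 to 120 N. Pads are 22 mm wide; open, the fingers measure 114 mm over their backs; the gripper's body (76 mm by 85 mm) begins 54 mm behind the grasp point. The pads swing forward as they close: fully open they stand 13 mm farther back than shut.
Start: joints at [1.039, 0.13, 1.488, -0, 1.523, -0.085], TCP at [0.259, 0.541, 0.203] pointing down, gripper open.
Joint ranges: [-2.96, 2.96], [-0.89, 2.26], [0.02, 2.5], [-1.34, 4.48], [0, 2.73], [-2.66, 2.66]. Speed limits (rad/s): [2.39, 2.39, 2.79, 3.14, 3.14, 3.14].

### API

Orientations are given as [roll, pitch, yaw] about the fixed x, y, z axes, in that order (R = Rz(yaw) Ry(pitch) Rx(roll)).
In Python, from station import bot, optics, ticket gives the robot as it stands.
- The arm moves only by the tool carry_out, never from a script. Its argument "rows" is a list of rows, each a list of 3 entries, a list of its own where there are three numbers: the shift along the world's x, y, z in cm, then the turn, a rotation vector about the world's x, y, z in degrees, then the finger opening in cm, from 0 to 8.54. A call has 1 to 12 rows; each row shifts and turns the commanded pose from where the row before left it; what a row does not reach is not made up. A row lasts 1/12 s, in which the tool goes at most 41.7 mm and 7.16 degrees, less where a joint would pass 70% of its speed; a pose out of reach is approached as far as the arm can. A call is refused whole if a number of a shift passes 4.17 or a number of a turn 7.16, either way. A call with a gripper value outside its range is refused whole. The fingers move at their own pace and stop on an object; "squeeze" is the grip in N (left out, the last holds). Time passes only in rows, so rows that do not move let the fingers close. It gives the time, the measured TCP pose, the force, the opening and the grip force at its end, in the units of the state.
- bot.get_state(): the state, without advancing time (a new reading comes with each control period).
- optics.grab_frame(name): name is "scene" or "side" or "wrist"; returns a dict with "image" (384x512x3 uint8, red, green, blue), "range_z" (384x512 float32, m along the optical axis (not along the pixel's ray), 0 where there is no reading), "vfov" (degrees; the focal length in pixels is half the picture's height over the tangent of half this angle, whatever the lens; pixels are square), "cx", "cy" (the principal point, pixels), "world_to_cam" (4x4, takes a point from world to camera coordinates); the wrist camera has in their place "T_tool_cam" (4x4, takes a point from camera to tool coordinates, whose origin is the TCP and whose axes are the flange's). Camera axes: x right, y down, z forward; pixel columns grow to the right and rows downward; lengths in m; the calibration is good to about 2 mm. A picture is of the moment at which its call begins: read the wrist's pose just before it.
- ticket.hand_in(): hands the job in; it is judged then, once.
The state is a dict: "time_s": time; "joints": joint angles; "qd": joint speeds; "joint_efforts": joint torques, N m; "position": TCP position; "orientation": TCP orientation; "ft_force": force on the tool from outside, world axes, zero at the start; "wrist_torque": the same for the moment, N m; "finger_gap": finger opening in m; "gripper_force": force on a finger pad.
Only numpy, scipy, OpenCV 4.12 (cv2) and the standard library are available. Lean on these libraries where they do the work, as an engineer would, in place of code of your own. Each camera call takes 0.05 s, during which the arm holds its last target. There are 200 camera calls.

## Working session

There is one attempt and no reset: what is moved stays moved. The work goes in short steps, Python scripts to look and compute and a tool call to move; the robot and the scene stay as the last step left them, time stands still between calls to the robot, and variables do not carry over. Pictures are saved under pics/ and viewed, at most 10 in all, crops included, and the job is handed in when it is done.

Besides the shell and the picture viewer there is one more tool, called after "Request:" by a JSON object that holds its "op" and its "data". carry_out: Moves the arm, as the interface text tells. Its arguments: {"type":"object","properties":{"rows":{"type":"array","items":{"type":"array"}},"squeeze":{"type":"number"}},"required":["rows"]}

```bash
mkdir -p pics; cat > h.py <<'E'
import numpy as np, cv2, pickle
from station import bot, optics, ticket
from scipy.spatial.transform import Rotation as R
def grab(n):
    s=bot.get_state(); f=optics.grab_frame(n); f['state']=s
    pickle.dump(f,open(f'{n}.pkl','wb')); return f
def load(n): return pickle.load(open(f'{n}.pkl','rb'))
def cloud(f):
    h,w=f['range_z'].shape; fl=h/2/np.tan(np.radians(f['vfov'])/2)
    v,u=np.mgrid[:h,:w]; z=f['range_z']
    p=np.stack([(u-f['cx'])/fl*z,(v-f['cy'])/fl*z,z],-1)
    if 'world_to_cam' in f: T=np.linalg.inv(f['world_to_cam'])
    else:
        T=np.eye(4);T[:3,:3]=R.from_euler('xyz',f['state']['orientation']).as_matrix();T[:3,3]=f['state']['position'];T=T@f['T_tool_cam']
    P=p@T[:3,:3].T+T[:3,3]; P[z==0]=np.nan; return P
def proj(f,p):
    fl=f['range_z'].shape[0]/2/np.tan(np.radians(f['vfov'])/2)
    q=np.asarray(p)@f['world_to_cam'][:3,:3].T+f['world_to_cam'][:3,3]
    return np.stack([q[...,0]/q[...,2]*fl+f['cx'],q[...,1]/q[...,2]*fl+f['cy']],-1)
def save(img,n,s=1.5): cv2.imwrite(f'pics/{n}.png',cv2.cvtColor(cv2.resize(img,None,fx=s,fy=s),cv2.COLOR_RGB2BGR))
E
python3 - <<'E'
from h import *
print(bot.get_state())
for n in ('scene','side'):
    f=grab(n); save(f['image'],n); print(n,f['vfov'],np.linalg.inv(f['world_to_cam'])[:3].round(3).tolist())
E
```

```text
{'time_s': 0.0, 'joints': array([ 1.03863510e+00,  1.31207543e-01,  1.48928221e+00, -3.05368022e-06,
        1.52301608e+00, -8.54043684e-02]), 'qd': array([-0.00078846,  0.00245409,  0.00189846, -0.00029122, -0.00181479,
       -0.00086929]), 'joint_efforts': array([-6.43863914e-04, -5.69389093e+01, -5.00545979e+01, -3.46685993e-04,
        1.49239087e-02, -6.35956167e-05]), 'position': array([0.25889661, 0.54058914, 0.20241518]), 'orientation': array([-3.13968618e+00, -1.60156649e-04,  2.69483580e+00]), 'ft_force': array([-0.4623775 ,  0.17360895,  0.10726418]), 'wrist_torque': array([-0.04008171,  0.00441562, -0.00082471]), 'gripper_force': 0.0, 'finger_gap': 0.08542661402115408}
scene 52.173841290899084 [[0.799, 0.397, -0.452, 1.044], [0.601, -0.549, 0.581, -0.751], [-0.018, -0.735, -0.677, 0.978]]
side 43.00984851049444 [[0.995, -0.058, 0.077, 0.338], [-0.096, -0.684, 0.723, -1.293], [0.011, -0.727, -0.687, 1.347]]
```

View pics/scene.png

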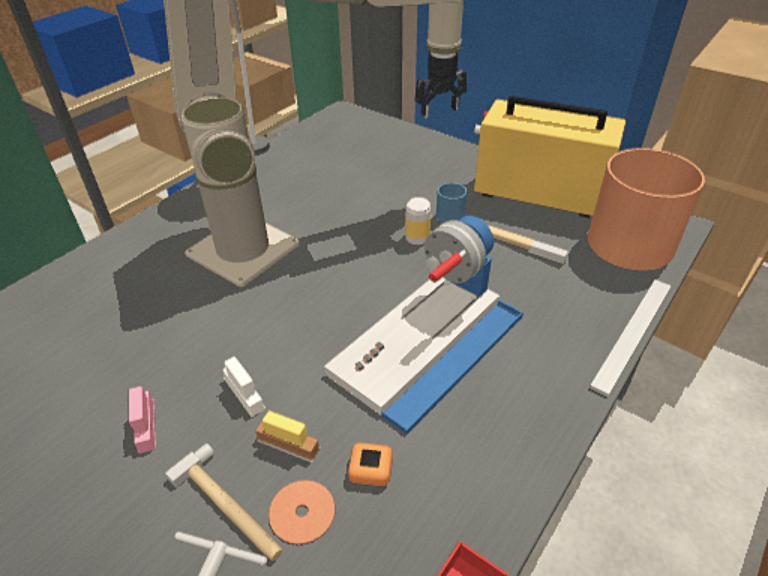

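View pics/side.png

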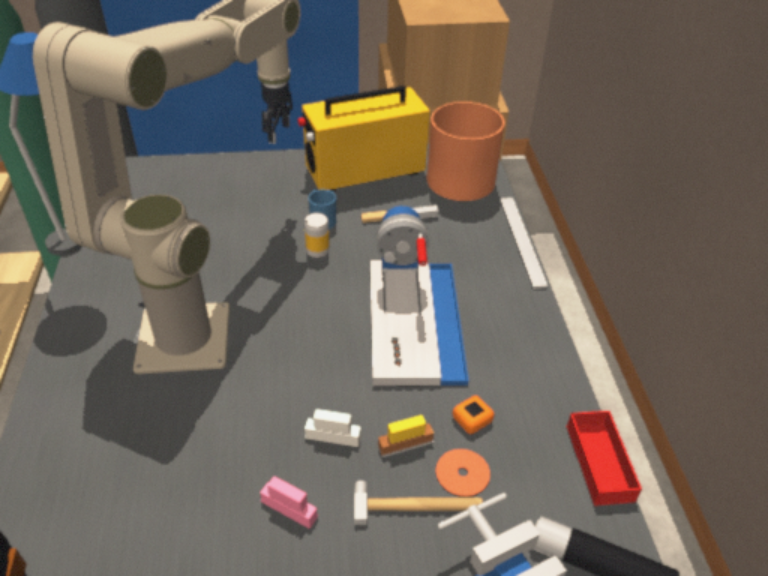

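Candidates for the scraper in the scene picture: yellow and wood at (287,433), white at (242,385), pink at (141,418). I choose the yellow one. The rig is at (430,330) with its chips at (370,356), and the crank is at (446,265). Next I'll measure these and check the choice in a crop.

```bash
python3 - <<'E'
from h import *
for n in ('scene','side'):
    f=load(n);P=cloud(f);I=f['image'].astype(int);r,g,b=I[...,0],I[...,1],I[...,2]
    hsv=cv2.cvtColor(f['image'],cv2.COLOR_RGB2HSV);H,S,V=[hsv[...,i].astype(int) for i in range(3)]
    x,y,z=P[...,0],P[...,1],P[...,2]
    def rect(m,name):
        q=P[m]; 
        if len(q)<5: print(n,name,len(q));return
        rc=cv2.minAreaRect(q[:,:2].astype(np.float32)); print(n,name,len(q),np.round(rc[0],4),np.round(rc[1],3),round(rc[2],2),'z',np.percentile(q[:,2],[5,50,95]).round(3), 'mean',q.mean(0).round(4))
    reg=(x>.3)&(x<.75)&(y>-.3)&(y<.35)
    bed=reg&(abs(z-.03)<.006)&(y>-.2)&(y<.4)
    k=cv2.morphologyEx(bed.astype(np.uint8),cv2.MORPH_OPEN,np.ones((3,3)))>0
    l,lab,st,_=cv2.connectedComponentsWithStats(k.astype(np.uint8)); 
    i=1+np.argmax(st[1:,4]); rect(lab==i,'bed')
    u=np.arange(512)[None]*1.5+0*x; v=np.arange(384)[:,None]*1.5+0*x
    yel=(H>20)&(H<34)&(S>120)&(V>100)
    box=((u>250)&(u<325)&(v>400)&(v<470)) if n=='scene' else ((u>370)&(u<440)&(v>405)&(v<460))
    rect(yel&box&(z>.068),'yellow top'); rect(box&(z>.02)&(z<.09),'scraper all'); rect(box&(z>.03)&(z<.042),'wood top')
    rect((z>.1)&reg&((H<6)|(H>174))&(S>150),'crank')
    rect(reg&(z>.03)&(z<.05)&(V<110)&(y>-.2)&(y<.1),'chips')
    blue=reg&(H>100)&(H<118)&(S>120)&(z<.022); rect(blue,'gutter')
f=load('scene');save(f['image'][230:330,140:290],'crop',4)
E
```

```text
scene bed 4111 [0.5545 0.0057] [0.421 0.163] 85.43 z [0.026 0.03  0.033] mean [ 0.5578 -0.0224  0.0295]
scene yellow top 100 [ 0.5146 -0.3686] [0.081 0.028] 14.82 z [0.069 0.073 0.077] mean [ 0.5208 -0.3729  0.073 ]
scene scraper all 706 [ 0.49   -0.3689] [0.056 0.173] 88.5 z [0.024 0.051 0.077] mean [ 0.517  -0.3716  0.0522]
scene wood top 206 [ 0.49   -0.3687] [0.055 0.173] 88.57 z [0.031 0.034 0.039] mean [ 0.5174 -0.3698  0.0346]
scene crank 155 [0.5975 0.0481] [0.032 0.113] 4.99 z [0.206 0.215 0.219] mean [0.6008 0.0317 0.2137]
scene chips 56 [ 0.5535 -0.0324] [0.267 0.094] 86.64 z [0.03  0.033 0.041] mean [ 0.5421 -0.0362  0.0344]
scene gutter 2095 [ 0.6671 -0.0042] [0.424 0.068] 85.42 z [0.    0.004 0.015] mean [ 0.6666 -0.0203  0.005 ]
side bed 2320 [0.5535 0.0047] [0.42 0.16] 85.53 z [0.025 0.029 0.034] mean [ 0.5516 -0.0202  0.0292]
side yellow top 172 [ 0.5127 -0.3681] [0.08 0.03] 14.08 z [0.069 0.075 0.079] mean [ 0.5131 -0.3698  0.0744]
side scraper all 525 [ 0.5129 -0.3688] [0.12  0.035] 14.3 z [0.022 0.051 0.078] mean [ 0.5109 -0.3751  0.0513]
side wood top 132 [ 0.5142 -0.3709] [0.119 0.035] 11.42 z [0.03  0.035 0.041] mean [ 0.5111 -0.3748  0.0348]
side crank 92 [0.5997 0.0495] [0.119 0.022] 82.1 z [0.207 0.215 0.22 ] mean [0.5964 0.0351 0.2136]
side chips 11 [0.5591 0.0644] [0.051 0.09 ] 82.12 z [0.031 0.032 0.034] mean [0.5466 0.0607 0.0324]
side gutter 1235 [ 0.67   -0.0038] [0.426 0.059] 85.4 z [-0.002  0.003  0.015] mean [ 0.6698 -0.015   0.0043]
```

View pics/crop.png

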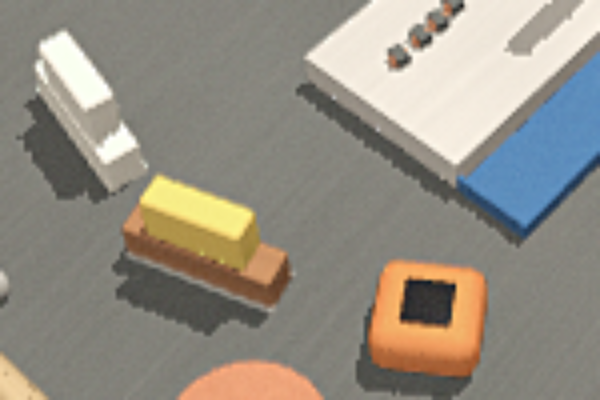

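The crop confirms the choice: the yellow-gripped wood scraper is at crop (190,235), with the tape well to its right. The chips sit in a row on the bed from (398,56) to (454,5). Next: chip coordinates and the shifts for the first move.

```bash
cat >> h.py <<'E'
C=np.array([0.554,0.0052]); YAW=np.radians(-4.53)
ex=np.array([np.cos(YAW),np.sin(YAW)]); ey=np.array([-ex[1],ex[0]])
def torig(P): d=np.asarray(P)[...,:2]-C; return np.stack([d@ex,d@ey],-1)
def toworld(a,b): return C+a*ex+b*ey
E
python3 - <<'E'
from h import *
for n in ('scene','side'):
    f=load(n);P=cloud(f);q=torig(P);hsv=cv2.cvtColor(f['image'],cv2.COLOR_RGB2HSV)
    m=(q[...,0]>-.065)&(q[...,0]<.04)&(q[...,1]>-.2)&(q[...,1]<-.06)&(hsv[...,2]<125)&(P[...,2]>.02)&(P[...,2]<.06)
    l,lab,st,ce=cv2.connectedComponentsWithStats(m.astype(np.uint8))
    for i in range(1,l):
        if st[i,4]>3: print(n,st[i,4],ce[i].round(),np.nanmean(q[lab==i],0).round(3),q[lab==i].min(0).round(3),q[lab==i].max(0).round(3))
    o=(hsv[...,0]<14)&(hsv[...,1]>170)&(P[...,2]>.01)&(P[...,2]<.05)&(P[...,1]<-.2)&(P[...,0]>.4)&(P[...,0]<.75)
    print('tape',P[o].min(0).round(3),P[o].max(0).round(3))
    r=((hsv[...,0]<6)|(hsv[...,0]>174))&(hsv[...,1]>150)&(P[...,2]>.1)&(abs(q[...,0])<.1)&(abs(q[...,1])<.15)
    print('crank rig',q[r].min(0).round(3),q[r].max(0).round(3),np.median(q[r],0).round(3))
E
```

```text
scene 5 [252. 229.] [-0.029 -0.095] [-0.03  -0.099] [-0.026 -0.093]
scene 6 [254. 232.] [-0.017 -0.098] [-0.019 -0.103] [-0.016 -0.091]
scene 4 [248. 233.] [-0.026 -0.118] [-0.027 -0.121] [-0.023 -0.116]
scene 7 [250. 236.] [-0.014 -0.12 ] [-0.016 -0.125] [-0.013 -0.114]
scene 7 [246. 240.] [-0.014 -0.14 ] [-0.018 -0.144] [-0.013 -0.135]
scene 14 [240. 244.] [-0.018 -0.165] [-0.027 -0.171] [-0.01  -0.159]
tape [ 0.57  -0.36   0.011] [ 0.718 -0.275  0.038]
crank rig [ 0.015 -0.009] [0.054 0.099] [0.045 0.03 ]
side 6 [263. 226.] [-0.023 -0.098] [-0.027 -0.102] [-0.02  -0.095]
side 4 [264. 230.] [-0.022 -0.117] [-0.024 -0.123] [-0.02  -0.111]
tape [ 0.629 -0.364  0.01 ] [ 0.715 -0.276  0.043]
crank rig [ 0.03  -0.012] [0.056 0.106] [0.039 0.032]
```

Request:
{"op": "carry_out", "data": {"rows": [[[0,0,2],[0,0,-7],8],[[0.5,-2,2],[0,0,-7],7],[[1.1,-3.8,0],[0,0,-7],6],[[1.1,-3.8,0],[0,0,-7],5.5],[[1.1,-3.8,0],[0,0,-7],5.5],[[1.1,-3.8,0],[0,0,-7],5.5],[[1.1,-3.8,0],[0,0,-7],5.5],[[1.1,-3.8,0],[0,0,-7],5.5],[[1.1,-3.8,0],[0,0,-7],5.5],[[1.1,-3.8,0],[0,0,-7],5.5],[[1.1,-3.8,0],[0,0,-7],5.5],[[1.1,-3.8,0],[0,0,-7],5.5]], "squeeze": 60}}

```text
time_s: 1.1
position: [0.374, 0.1393, 0.2433]
orientation: [3.142, -0.0, 1.223]
ft_force: [0.5, 0.4, -0.3]
finger_gap: 0.0548
gripper_force: 0.0
```

Request:
{"op": "carry_out", "data": {"rows": [[[1.1,-3.8,0],[0,0,-7],5.5],[[1.1,-3.8,0],[0,0,-7],5.5],[[1.1,-3.8,0],[0,0,-7],5.5],[[1.1,-3.8,0],[0,0,-7],5.5],[[1.1,-3.8,0],[0,0,-7],5.5],[[1.1,-3.8,0],[0,0,-7],5.5],[[1.1,-3.8,0],[0,0,-7],5.5],[[1.1,-3.8,0],[0,0,-7],5.5],[[1.1,-3.8,0],[0,0,0],5.5],[[1.1,-3.8,0],[0,0,0],5.5],[[1.1,-3.8,0],[0,0,0],5.5]]}}

```text
time_s: 2.02
position: [0.4951, -0.2789, 0.2429]
orientation: [-3.141, 0.0, 0.251]
ft_force: [-0.1, 0.0, -0.1]
finger_gap: 0.0548
gripper_force: 0.0
```

Request:
{"op": "carry_out", "data": {"rows": [[[0.6,-3,-3],[0,0,0],5.5],[[0.6,-3,-3],[0,0,0],5.5],[[0.6,-3,-2],[0,0,0],5.5],[[0,0,0],[0,0,0],5.5]]}}

```text
time_s: 2.35
position: [0.5094, -0.3676, 0.1563]
orientation: [-3.134, 0.008, 0.248]
ft_force: [0.0, -0.2, -1.3]
finger_gap: 0.0549
gripper_force: 0.0
```

```bash
python3 - <<'E'
from h import *
f=grab('wrist');save(f['image'],'w1',1);P=cloud(f);print(f['state']['position'])
hsv=cv2.cvtColor(f['image'],cv2.COLOR_RGB2HSV);H,S,V=[hsv[...,i] for i in range(3)]
m=(H>20)&(H<34)&(S>110)&(P[...,2]>.068)&(P[...,2]<.085)
q=P[m];print(len(q),cv2.minAreaRect(q[:,:2].astype(np.float32)),np.median(q[:,2]))
E
```

```text
[ 0.50935769 -0.36755875  0.15626978]
2713 ((0.5149301290512085, -0.36527329683303833), (0.07893401384353638, 0.02591334655880928), 13.288634300231934) 0.07551913552035211
```

View pics/w1.png

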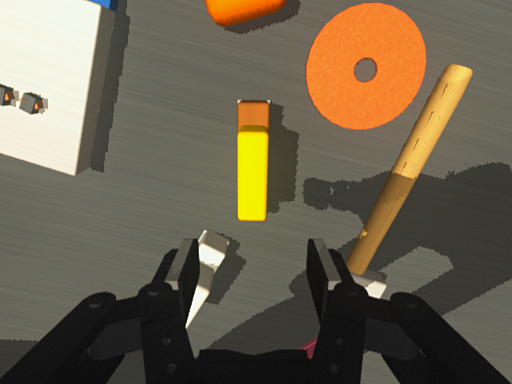

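The wrist picture shows the scraper between the fingers' lines at (253,160), with the pads straddling it cleanly. Now down to grip it.

Request:
{"op": "carry_out", "data": {"rows": [[[0.1,0.1,-3],[0,0,-0.5],5.5],[[0,0,-3],[0,0,0],5.5],[[0,0,-3],[0,0,0],5.5],[[0,0,-2],[0,0,0],5.5],[[0,0,-1],[0,0,0],5.5],[[0,0,0],[0,0,0],5.5],[[0,0,0],[0,0,0],2],[[0,0,0],[0,0,0],2],[[0,0,0],[0,0,0],2],[[0,0,0],[0,0,0],2],[[0,0,0],[0,0,0],2]]}}

```text
time_s: 3.32
position: [0.5156, -0.3653, 0.0489]
orientation: [3.138, -0.003, 0.243]
ft_force: [-2.9, 3.0, 9.0]
finger_gap: 0.0203
gripper_force: 4.4
```

```bash
python3 - <<'E'
from h import *
f=grab('wrist');s=f['state'];print(s['position'],s['finger_gap'],s['gripper_force'],s['ft_force'])
g=grab('side');save(np.vstack([f['image'],cv2.resize(g['image'][240:330,215:335],(512,384))]),'w2',0.78)
E
```

```text
[ 0.51562038 -0.36531266  0.04891941] 0.02027175850633269 4.443808158393949 [-2.86030205  3.00674545  9.048222  ]
```

View pics/w2.png

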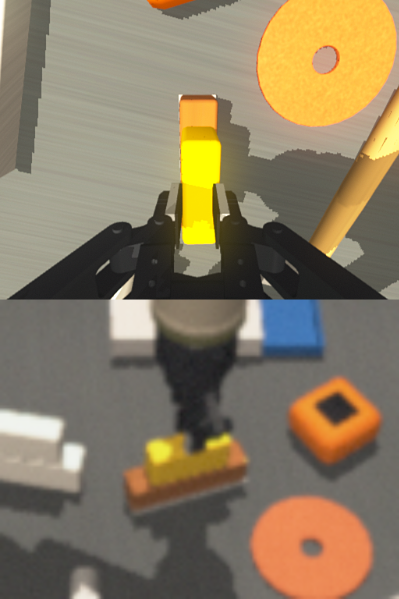

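The fingers straddle the yellow grip at (200,200). I'll let them close fully.

Request:
{"op": "carry_out", "data": {"rows": [[[0,0,0],[0,0,0],0],[[0,0,0],[0,0,0],0],[[0,0,0],[0,0,0],0],[[0,0,0],[0,0,0],0]]}}

```text
time_s: 3.75
position: [0.5166, -0.3669, 0.0512]
orientation: [3.135, -0.004, 0.243]
ft_force: [-5.2, 1.6, 18.2]
finger_gap: 0.0002
gripper_force: 20.5
```

```bash
python3 - <<'E'
from h import *
f=grab('wrist');s=f['state'];print(s['position'],s['finger_gap'],s['gripper_force'],s['ft_force'])
g=grab('side');save(np.vstack([f['image'],cv2.resize(g['image'][240:330,215:335],(512,384))]),'w3',0.78)
P=cloud(f);hsv=cv2.cvtColor(f['image'],cv2.COLOR_RGB2HSV);H,S=hsv[...,0],hsv[...,1]
m=(H>20)&(H<34)&(S>110)&(P[...,0]>.4)&(P[...,2]>.0);q=P[m];print(len(q),np.percentile(q,[2,50,98],axis=0).round(3))
E
```

```text
[ 0.51661495 -0.36690664  0.05122789] 0.0002016778189088701 20.452370867715217 [-5.15071391  1.60073    18.16880923]
22595 [[ 0.517 -0.519  0.004]
 [ 0.608 -0.431  0.006]
 [ 0.669 -0.358  0.098]]
```

View pics/w3.png

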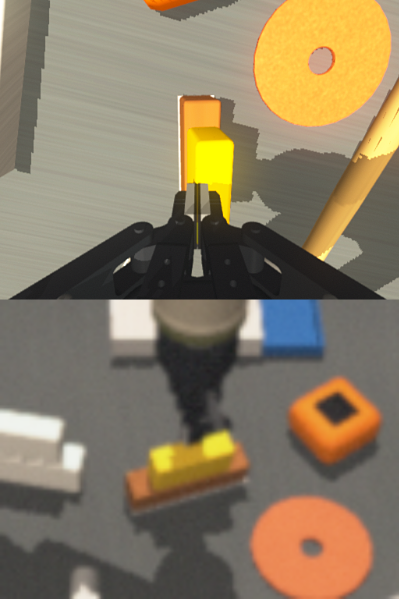

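```bash
python3 - <<'E'
from h import *
for n in ('wrist','side'):
    f=load(n);P=cloud(f)
    a=np.radians(13.5);e=np.array([np.cos(a),np.sin(a)]);c=np.array([-e[1],e[0]])
    d=P[...,:2]-np.array([.5145,-.3665]);s=d@e;t=d@c;z=P[...,2]
    for lo,hi in ((-.055,-.042),(-.035,-.02),(-.008,.008),(.02,.035),(.042,.058)):
        m=(s>lo)&(s<hi)&(abs(t)<.045)&(z>.008)&(z<.1)
        o=[]
        for b in np.arange(-.045,.045,.005):
            k=m&(t>=b)&(t<b+.005)
            o.append(f'{1000*np.median(z[k]):.0f}' if k.sum()>1 else '-')
        print(n,lo,' '.join(o))
E
```

```text
wrist -0.055 - - - - - - - - - - - - - - - - - -
wrist -0.035 - - - - 74 - - - - - - 17 11 - - - - -
wrist -0.008 - - - - 75 76 77 78 - 59 39 25 11 - - - - -
wrist 0.02 - - - - 75 76 77 78 78 67 39 22 11 - - - - -
wrist 0.042 - - - - - 34 35 36 37 38 39 23 11 - - - - -
side -0.055 - - - - 31 26 35 38 38 36 - - - - - - - -
side -0.035 - - - 72 56 25 78 76 76 - - - - - - - - -
side -0.008 - - - 71 49 41 85 80 - - - - - - - - - -
side 0.02 - - - 68 48 35 79 76 76 - - - - - - - - -
side 0.042 - - - - 30 25 35 37 38 39 - - - - - - - -
```

Request:
{"op": "carry_out", "data": {"rows": [[[0,0,0.8],[0,0,0],2],[[0,0,0],[0,0,0],6],[[0,0,0],[0,0,0],6],[[0,0,2],[0,0,0],6],[[0,0,3],[0,0,0],6],[[0,0,3],[0,0,0],6],[[0,0,0],[0,0,0],6],[[0,0,0],[0,0,0],6],[[0,0,0],[0,0,0],6]]}}

```text
time_s: 4.6
position: [0.5138, -0.3641, 0.1328]
orientation: [-3.141, 0.0, 0.243]
ft_force: [-0.0, 0.9, -0.9]
finger_gap: 0.0599
gripper_force: 0.0
```

```bash
python3 - <<'E'
from h import *
f0=load('wrist')
f=grab('wrist');save(f['image'],'w4',1);print(f['state']['position'])
P=cloud(f);hsv=cv2.cvtColor(f['image'],cv2.COLOR_RGB2HSV);H,S=hsv[...,0],hsv[...,1]
for lo,hi in ((.065,.09),(.025,.045)):
  m=(abs(P[...,0]-.515)<.075)&(abs(P[...,1]+.37)<.06)&(P[...,2]>lo)&(P[...,2]<hi)&((H>5)&(H<34)&(S>100))
  q=P[m];print(len(q),cv2.minAreaRect(q[:,:2].astype(np.float32)),np.percentile(q[:,2],[5,50,95]))
for g in (f0,f):
  h,w=g['range_z'].shape;fl=h/2/np.tan(np.radians(g['vfov'])/2);v,u=np.mgrid[:h,:w];z=g['range_z']
  p=np.stack([(u-g['cx'])/fl*z,(v-g['cy'])/fl*z,z],-1)@g['T_tool_cam'][:3,:3].T+g['T_tool_cam'][:3,3]
  k=(v>215)&(g['image'].max(-1)<90)&(z>0)&(abs(p[...,0])<.03)
  for sg in (1,-1):
    kk=k&(p[...,1]*sg>0)&(p[...,2]>-.06)&(p[...,2]<.03); t=p[kk]
    if len(t): i=np.argsort(t[:,2])[-5:];print('tip',sg,len(t),t[i].round(4).tolist()[-2:])
print(f0['T_tool_cam'].round(3).tolist())
E
```

```text
[ 0.513815   -0.36412215  0.13279167]
3143 ((0.514656662940979, -0.3654560148715973), (0.07954753190279007, 0.025802161544561386), 13.24024486541748) [0.07277513 0.07553767 0.07671994]
972 ((0.5587592124938965, -0.3542555272579193), (0.028866330161690712, 0.030079320073127747), 15.256053924560547) [0.03182204 0.03452012 0.03610601]
tip 1 454 [[0.0118, 0.001, -0.0335], [0.0117, 0.0015, -0.0332]]
tip -1 480 [[0.0118, -0.001, -0.0334], [0.0115, -0.0005, -0.033]]
tip 1 1247 [[0.0032, 0.0304, -0.0321], [0.0023, 0.0306, -0.0316]]
tip -1 994 [[0.0034, -0.0298, -0.0325], [0.0009, -0.03, -0.0323]]
[[0.0, -0.946, -0.325, 0.084], [1.0, 0.0, 0.0, 0.0], [0.0, -0.325, 0.946, -0.17], [0.0, 0.0, 0.0, 1.0]]
```

View pics/w4.png

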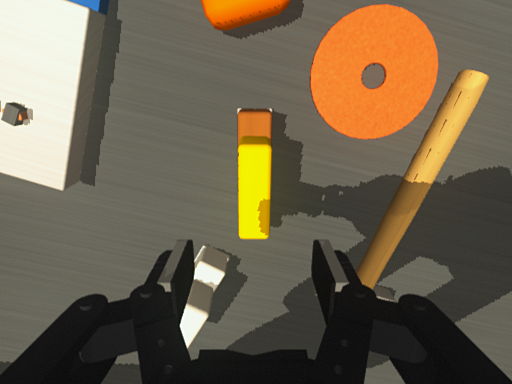

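The scraper stands where it was, at (255,180), and is upright. The fingers seem to have slipped off the top of the grip, so I'll check where the pad tips really are, at (180,242) and (322,242).

```bash
python3 - <<'E'
from h import *
g=load('wrist');print(g['state']['finger_gap'],g['cx'],g['cy'],g['vfov'])
h,w=g['range_z'].shape;fl=h/2/np.tan(np.radians(g['vfov'])/2);v,u=np.mgrid[:h,:w];z=g['range_z']
p=np.stack([(u-g['cx'])/fl*z,(v-g['cy'])/fl*z,z],-1)@g['T_tool_cam'][:3,:3].T+g['T_tool_cam'][:3,3]
for r in (242,246,252,260,275,290,300,310): print(r,[(c,(1000*p[r,c]).round().tolist(),g['image'][r,c].tolist()) for c in (188,183,174,320,328,336)])
k=(z>0)&(p[...,2]>-.06)&(p[...,2]<.02)&(abs(p[...,1])<.06)&(abs(p[...,0])<.03)
q=p[k];print(len(q),np.percentile(q[:,2],[50,90,98,99.9]))
E
```

```text
0.05986770048080588 252.63049336460486 186.87894681492793 63.50551843379093
242 [(188, [11.0, -30.0, -39.0], [25, 26, 21]), (183, [12.0, -33.0, -40.0], [93, 90, 77]), (174, [-84.0, -86.0, 133.0], [104, 105, 92]), (320, [11.0, 33.0, -39.0], [83, 80, 70]), (328, [12.0, 36.0, -39.0], [73, 72, 62]), (336, [-84.0, 92.0, 132.0], [105, 104, 89])]
246 [(188, [12.0, -30.0, -43.0], [29, 29, 25]), (183, [11.0, -32.0, -43.0], [94, 90, 79]), (174, [12.0, -36.0, -44.0], [97, 93, 83]), (320, [12.0, 32.0, -43.0], [33, 32, 26]), (328, [11.0, 36.0, -42.0], [75, 72, 62]), (336, [-89.0, 93.0, 133.0], [102, 101, 90])]
252 [(188, [9.0, -30.0, -44.0], [25, 26, 22]), (183, [11.0, -31.0, -47.0], [31, 30, 24]), (174, [12.0, -35.0, -48.0], [93, 89, 77]), (320, [12.0, 30.0, -50.0], [23, 20, 19]), (328, [12.0, 34.0, -49.0], [77, 74, 65]), (336, [8.0, 40.0, -42.0], [20, 19, 17])]
260 [(188, [5.0, -30.0, -44.0], [28, 29, 25]), (183, [11.0, -30.0, -54.0], [25, 26, 22]), (174, [11.0, -34.0, -54.0], [92, 89, 78]), (320, [9.0, 30.0, -50.0], [21, 19, 17]), (328, [12.0, 33.0, -55.0], [80, 77, 69]), (336, [12.0, 36.0, -5
[... 419 characters left out ...]
-4.0, 30.0, -54.0], [20, 18, 15]), (328, [5.0, 30.0, -67.0], [19, 17, 15]), (336, [8.0, 32.0, -70.0], [152, 143, 125])]
300 [(188, [-106.0, -59.0, 64.0], [127, 115, 96]), (183, [-6.0, -30.0, -59.0], [27, 29, 24]), (174, [4.0, -30.0, -71.0], [36, 34, 32]), (320, [-8.0, 30.0, -56.0], [18, 17, 14]), (328, [2.0, 30.0, -68.0], [13, 12, 10]), (336, [5.0, 32.0, -73.0], [16, 18, 16])]
310 [(188, [-111.0, -58.0, 57.0], [242, 247, 240]), (183, [-9.0, -29.0, -62.0], [49, 53, 45]), (174, [-1.0, -31.0, -70.0], [36, 37, 34]), (320, [-176.0, 81.0, 134.0], [57, 55, 51]), (328, [-3.0, 31.0, -69.0], [15, 15, 14]), (336, [13.0, 28.0, -87.0], [16, 18, 18])]
2527 [-0.04934895 -0.03836878 -0.03447093 -0.03240739]
```

The pictured pad tips lie about 27–33 mm short of the reported TCP, at tool z of about -0.03. The first grip therefore caught only the grip's top and slipped off. I'll go 30 mm deeper.

Request:
{"op": "carry_out", "data": {"rows": [[[0,0,-3],[0,0,0],5.5],[[0,0,-3],[0,0,0],5.5],[[0,0,-3],[0,0,0],5.5],[[0,0,-2],[0,0,0],5.5],[[0,0,-0.8],[0,0,0],5.5],[[0,0,0],[0,0,0],5.5],[[0,0,0],[0,0,0],0],[[0,0,0],[0,0,0],0],[[0,0,0],[0,0,0],0],[[0,0,0],[0,0,0],0],[[0,0,0],[0,0,0],0],[[0,0,0],[0,0,0],0]]}}

```text
time_s: 5.65
position: [0.5152, -0.3653, 0.0173]
orientation: [3.139, -0.002, 0.243]
ft_force: [-0.5, 0.9, 7.1]
finger_gap: 0.025
gripper_force: 60.1
```

Request:
{"op": "carry_out", "data": {"rows": [[[0,0,2],[0,0,0],0],[[0,0,3],[0,0,0],0],[[0,0,3],[0,0,0],0],[[-0.4,2.5,2],[0,0,7.1],0],[[-0.4,2.5,0],[0,0,7.1],0],[[-0.4,2.5,0],[0,0,7.1],0],[[-0.4,2.5,0],[0,0,7.1],0],[[-0.4,2.5,0],[0,0,7.1],0],[[-0.4,2.5,0],[0,0,7.1],0],[[-0.4,2.5,0],[0,0,7.1],0],[[-0.4,2.5,0],[0,0,7.1],0],[[-0.4,2.5,0],[0,0,7.1],0]]}}

```text
time_s: 6.65
position: [0.4774, -0.1381, 0.1153]
orientation: [3.141, 0.0, 1.364]
ft_force: [-0.1, 0.3, -2.9]
finger_gap: 0.0251
gripper_force: 59.9
```

Request:
{"op": "carry_out", "data": {"rows": [[[-0.4,2.2,0],[0,0,7.1],0],[[0,0,0],[0,0,0.6],0],[[0,0,0],[0,0,0],0],[[0,0,0],[0,0,0],0]]}}

```text
time_s: 6.98
position: [0.4741, -0.1175, 0.1154]
orientation: [3.141, 0.001, 1.491]
ft_force: [-0.0, -0.1, -2.5]
finger_gap: 0.0251
gripper_force: 59.8
```

```bash
python3 - <<'E'
from h import *
f=grab('wrist');s=f['state'];print(s['position'],s['orientation'],s['finger_gap'],s['ft_force'],torig(s['position']))
g=grab('side');save(np.vstack([f['image'],cv2.resize(g['image'][150:270,200:360],(512,384))]),'w5',0.78)
hsv=cv2.cvtColor(g['image'],cv2.COLOR_RGB2HSV);P=cloud(g);q=torig(P);H,S=hsv[...,0],hsv[...,1]
m=(H>5)&(H<34)&(S>100)&(abs(q[...,0]+.07)<.05)&(abs(q[...,1]+.13)<.09)&(P[...,2]>.07)
print(m.sum(),q[m].min(0),q[m].max(0),np.percentile(P[m][:,2],[1,50,99]))
E
```

```text
[ 0.47408117 -0.11753575  0.11543675] [3.14094754e+00 5.56912716e-04 1.49074249e+00] 0.02507287261309053 [-0.00962171 -0.12082996 -2.49835766] [-0.06997537 -0.12866441]
281 [-0.0841112 -0.1958919] [-0.05331625 -0.09550198] [0.10778277 0.16771852 0.22332194]
```

View pics/w5.png

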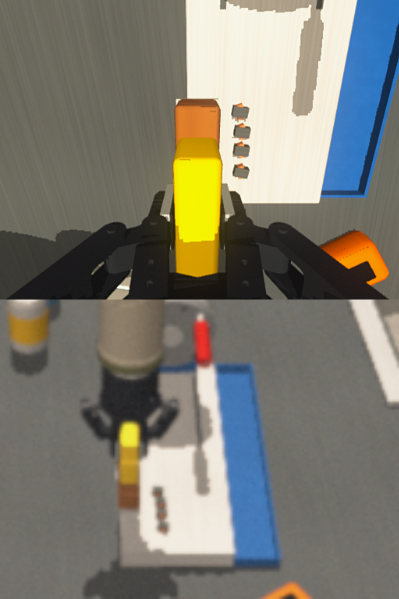

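The scraper is held upright and parallel to the bed, with the yellow at (197,200). The four chips, at (240,110–172), are just ahead of it on its gutter side. Lower and sweep.

Request:
{"op": "carry_out", "data": {"rows": [[[0,0,-3],[0,0,0],0],[[0,0,-2.5],[0,0,0],0],[[0,0,-1.2],[0,0,0],0],[[0,0,0],[0,0,0],0],[[0.5,0,0],[0,0,0],0],[[0.8,-0.1,0],[0,0,0],0],[[0.8,-0.05,0],[0,0,0],0],[[0.8,-0.05,0],[0,0,0],0],[[0.8,-0.1,0],[0,0,0],0],[[0.8,-0.05,0],[0,0,0],0],[[0.8,-0.05,0],[0,0,0],0],[[0.8,-0.1,0],[0,0,0],0]]}}

```text
time_s: 8.08
position: [0.5357, -0.1221, 0.048]
orientation: [-3.141, -0.0, 1.492]
ft_force: [-1.1, 0.4, -1.9]
finger_gap: 0.025
gripper_force: 63.2
```

Request:
{"op": "carry_out", "data": {"rows": [[[0.8,-0.05,0],[0,0,0],0],[[0.8,-0.05,0],[0,0,0],0],[[0.8,-0.1,0],[0,0,0],0],[[0.8,-0.05,0],[0,0,0],0],[[0.8,-0.05,0],[0,0,0],0],[[0.8,-0.1,0],[0,0,0],0],[[0.8,-0.05,0],[0,0,0],0],[[0.8,-0.05,0],[0,0,0],0],[[0.8,-0.1,0],[0,0,0],0],[[0.8,-0.05,0],[0,0,0],0],[[0.6,0,0],[0,0,0],0],[[0,0,0],[0,0,0],0]]}}

```text
time_s: 9.08
position: [0.6222, -0.1288, 0.0483]
orientation: [3.141, 0.0, 1.492]
ft_force: [0.4, -0.1, -1.8]
finger_gap: 0.0253
gripper_force: 63.3
```

Request:
{"op": "carry_out", "data": {"rows": [[[0,0,3],[0,0,0],0],[[0,0,3],[0,0,0],0],[[-4,0,0],[0,0,0],0],[[-4,0,0],[0,0,0],0],[[-4,0,0],[0,0,0],0],[[-4,0,0],[0,0,0],0],[[-4,0,0],[0,0,0],0],[[-1.2,0,0],[0,0,0],0],[[0,0,0],[0,0,0],0],[[0,0,0],[0,0,0],0]]}}

```text
time_s: 9.92
position: [0.4088, -0.1289, 0.1086]
orientation: [3.14, 0.0, 1.491]
ft_force: [-0.1, 0.2, -2.4]
finger_gap: 0.0255
gripper_force: 63.3
```

```bash
python3 - <<'E'
from h import *
g=grab('scene');
hsv=cv2.cvtColor(g['image'],cv2.COLOR_RGB2HSV);P=cloud(g);q=torig(P);H,S,V=[hsv[...,i] for i in range(3)]
print(bot.get_state()['position'])
m=(q[...,0]>.085)&(q[...,0]<.14)&(abs(q[...,1])<.21)&(P[...,2]<.04)&((H<95)|(H>125)|(S<80))
l,lab,st,ce=cv2.connectedComponentsWithStats(m.astype(np.uint8))
for i in range(1,l):
    if st[i,4]>2: print(st[i,4],ce[i].round(),np.nanmean(q[lab==i],0).round(3),np.nanmean(P[lab==i][:,2]).round(3))
save(cv2.resize(g['image'][170:290,200:360],(640,480)),'s2',1)
E
```

```text
[ 0.40958116 -0.12902207  0.10880745]
91 [278. 257.] [ 0.094 -0.113] 0.016
```

View pics/s2.png

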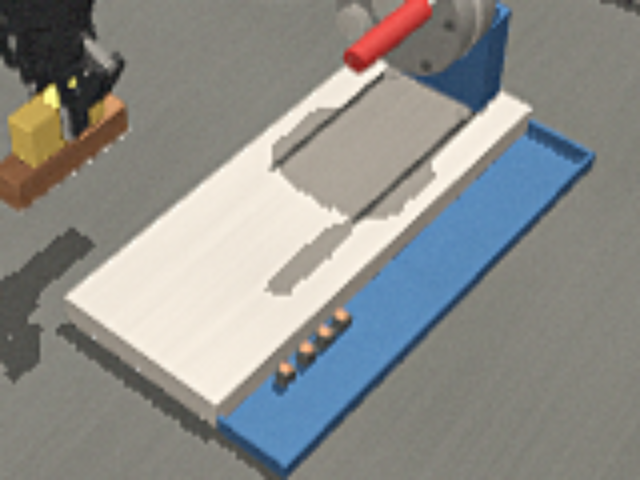

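All four chips lie in the gutter, from (285,375) to (342,317), and the bed is clean. Now set the scraper down.

Request:
{"op": "carry_out", "data": {"rows": [[[0,0,-3],[0,0,0],0],[[0,0,-3],[0,0,0],0],[[0,0,-2],[0,0,0],0],[[0,0,-0.8],[0,0,0],0],[[0,0,-0.3],[0,0,0],0],[[0,0,0],[0,0,0],0],[[0,0,0],[0,0,0],5],[[0,0,0],[0,0,0],5],[[0,0,0],[0,0,0],5],[[0,0,0],[0,0,0],5],[[0,0,1],[0,0,0],5],[[0,0,3],[0,0,0],5]]}}

```text
time_s: 10.97
position: [0.4057, -0.1273, 0.0544]
orientation: [-3.135, -0.002, 1.492]
ft_force: [-0.3, 0.3, 0.0]
finger_gap: 0.0497
gripper_force: 0.0
```

Request:
{"op": "carry_out", "data": {"rows": [[[0,0,4],[0,0,0],5],[[0,0,4],[0,0,0],5],[[0,0,4],[0,0,0],5],[[0,0,4],[0,0,0],5],[[0,0,4],[0,0,0],5],[[0,0,0],[0,0,0],5],[[0,0,0],[0,0,0],5]]}}

```text
time_s: 11.55
position: [0.4105, -0.1295, 0.2615]
orientation: [3.135, 0.003, 1.492]
ft_force: [-0.2, -0.3, -0.6]
finger_gap: 0.05
gripper_force: 0.0
```

```bash
python3 - <<'E'
from h import *
for n in ('side','scene'):
    f=grab(n);print(f['state']['position'],f['state']['orientation'][2])
    P=cloud(f);q=torig(P);hsv=cv2.cvtColor(f['image'],cv2.COLOR_RGB2HSV);H,S=hsv[...,0],hsv[...,1]
    r=((H<6)|(H>174))&(S>150)&(P[...,2]>.1)&(q[...,0]>-.02)&(q[...,0]<.1)&(abs(q[...,1])<.15)
    qq=np.c_[q[r],P[r][:,2]];qq=qq[(qq[:,1]>0.0)&(qq[:,1]<.06)]
    print('crank',np.percentile(q[r],[1,5,50,95,99],axis=0).round(3).tolist(),np.percentile(P[r][:,2],[5,50,95]).round(3))
    # fit cylinder r=11 axis along y in rig x-z
    from scipy.optimize import least_squares
    s=least_squares(lambda p:np.hypot(qq[:,0]-p[0],qq[:,2]-p[1])-.011,[.041,.204],loss='soft_l1',f_scale=.002);print(s.x.round(4),np.degrees(np.arctan2(s.x[0],s.x[1]-.17)),np.hypot(s.x[0],s.x[1]-.17))
    m=(H>20)&(H<34)&(S>110)&(P[...,2]>.06)&(P[...,2]<.085)&(abs(P[...,0]-.41)<.05)&(abs(P[...,1]+.13)<.08)
    print('scraper',m.sum(),P[m].mean(0).round(3),np.percentile(P[m][:,2],95))
E
```

```text
[ 0.41053488 -0.12949126  0.26147891] 1.4922134772315268
crank [[0.031, -0.01], [0.031, -0.005], [0.039, 0.034], [0.049, 0.074], [0.055, 0.098]] [0.207 0.215 0.22 ]
[0.0395 0.2057] 47.92341208087901 0.053269999048908535
scraper 131 [ 0.41  -0.14   0.074] 0.07964476947179067
[ 0.40944021 -0.12898418  0.25883286] 1.492221438673465
crank [[0.033, -0.009], [0.035, -0.008], [0.045, 0.031], [0.051, 0.071], [0.053, 0.076]] [0.206 0.215 0.218]
[0.0407 0.2059] 48.52265551789048 0.054278311040589264
scraper 204 [ 0.415 -0.138  0.073] 0.07786093741509623
```

Request:
{"op": "carry_out", "data": {"rows": [[[3.1,2.3,0],[0,0,0],5],[[3.1,2.3,0],[0,0,0],5],[[3.1,2.3,0],[0,0,0],5],[[3.1,2.3,0],[0,0,0],5],[[3.1,2.3,0],[0,0,0],5],[[3.1,2.2,0],[0,0,0],5],[[0,0,-2],[0,0,0],5],[[0,0,-2],[0,0,0],5],[[0,0,0],[0,0,0],5],[[0,0,0],[0,0,0],5]]}}

```text
time_s: 12.48
position: [0.5927, 0.0085, 0.2139]
orientation: [-3.135, 0.0, 1.492]
ft_force: [-0.1, -0.7, 0.4]
finger_gap: 0.05
gripper_force: 0.0
```

```bash
python3 - <<'E'
from h import *
f=grab('wrist');P=cloud(f);q=torig(P);s=f['state'];print(s['position'],torig(s['position']))
hsv=cv2.cvtColor(f['image'],cv2.COLOR_RGB2HSV);H,S=hsv[...,0],hsv[...,1]
r=((H<6)|(H>174))&(S>150)&(P[...,2]>.1)&(abs(q[...,0]-.03)<.06)&(abs(q[...,1])<.12)
print(r.sum(),np.percentile(np.c_[q[r],P[r][:,2]],[1,5,50,95,99],axis=0).round(4))
E
```

```text
[0.59268174 0.00847488 0.21392559] [0.03830225 0.00631977]
5022 [[ 0.0306 -0.003   0.2099]
 [ 0.0315  0.0016  0.2111]
 [ 0.0407  0.0436  0.2161]
 [ 0.0497  0.0772  0.2179]
 [ 0.0507  0.0798  0.2184]]
```

Request:
{"op": "carry_out", "data": {"rows": [[[0,0,-2],[0,0,0],5],[[0,0,-2],[0,0,0],5],[[0,0,-1.5],[0,0,0],5],[[0,0,-0.4],[0,0,0],5],[[0,0,0],[0,0,0],5],[[0,0,0],[0,0,0],0],[[0,0,0],[0,0,0],0],[[0,0,0],[0,0,0],0],[[0,0,0],[0,0,0],0],[[0,0,0],[0,0,0],0],[[0,0,0],[0,0,0],0]]}}

```text
time_s: 13.45
position: [0.5959, 0.008, 0.1595]
orientation: [3.139, 0.0, 1.492]
ft_force: [0.7, -1.1, 4.0]
finger_gap: 0.0201
gripper_force: 58.7
```

```bash
python3 - <<'E'
from h import *
q=np.radians(48.5+5*np.arange(0,73));p=np.c_[np.outer(5.5*np.sin(q),ex),5.5*np.cos(q)].round(2)
d=np.diff(p,axis=0).round(2)
for k in range(0,72,6): print(k,'['+', '.join(f'[[{a:g}, {b:g}, {c:g}], [0, 0, 0], 0]' for a,b,c in d[k:k+6])+']')
E
```

```text
0 [[[0.3, -0.02, -0.37], [0, 0, 0], 0], [[0.26, -0.02, -0.4], [0, 0, 0], 0], [[0.24, -0.02, -0.42], [0, 0, 0], 0], [[0.19, -0.01, -0.43], [0, 0, 0], 0], [[0.16, -0.02, -0.46], [0, 0, 0], 0], [[0.11, -0.01, -0.46], [0, 0, 0], 0]]
6 [[[0.08, 0, -0.48], [0, 0, 0], 0], [[0.03, 0, -0.48], [0, 0, 0], 0], [[-0.01, 0, -0.48], [0, 0, 0], 0], [[-0.05, 0, -0.47], [0, 0, 0], 0], [[-0.09, 0.01, -0.47], [0, 0, 0], 0], [[-0.13, 0.01, -0.47], [0, 0, 0], 0]]
12 [[[-0.17, 0.01, -0.44], [0, 0, 0], 0], [[-0.21, 0.02, -0.43], [0, 0, 0], 0], [[-0.25, 0.02, -0.42], [0, 0, 0], 0], [[-0.28, 0.02, -0.38], [0, 0, 0], 0], [[-0.31, 0.02, -0.37], [0, 0, 0], 0], [[-0.35, 0.03, -0.33], [0, 0, 0], 0]]
18 [[[-0.37, 0.03, -0.3], [0, 0, 0], 0], [[-0.4, 0.03, -0.27], [0, 0, 0], 0], [[-0.41, 0.04, -0.23], [0, 0, 0], 0], [[-0.44, 0.03, -0.2], [0, 0, 0], 0], [[-0.45, 0.04, -0.15], [0, 0, 0], 0], [[-0.47, 0.03, -0.12], [0, 0, 0], 0]]
24 [[[-0.47, 0.04, -0.07], [0, 0, 0], 0], [[-0.48, 0.04, -0.04], [0, 0, 0], 0], [[-0.47, 0.04, 0.01], [0, 0, 0], 0], [[-0.48, 0.03, 0.05], [0, 0, 0], 0], [[-0.47, 0.04, 0.09], [0, 0, 0], 0], [[
[... 907 characters left out ...]
 [0, 0, 0], 0]]
54 [[[0.37, -0.03, 0.3], [0, 0, 0], 0], [[0.4, -0.03, 0.27], [0, 0, 0], 0], [[0.41, -0.04, 0.23], [0, 0, 0], 0], [[0.44, -0.03, 0.2], [0, 0, 0], 0], [[0.45, -0.04, 0.15], [0, 0, 0], 0], [[0.47, -0.03, 0.12], [0, 0, 0], 0]]
60 [[[0.47, -0.04, 0.07], [0, 0, 0], 0], [[0.48, -0.04, 0.04], [0, 0, 0], 0], [[0.47, -0.04, -0.01], [0, 0, 0], 0], [[0.48, -0.03, -0.05], [0, 0, 0], 0], [[0.47, -0.04, -0.09], [0, 0, 0], 0], [[0.46, -0.04, -0.13], [0, 0, 0], 0]]
66 [[[0.45, -0.03, -0.18], [0, 0, 0], 0], [[0.43, -0.04, -0.21], [0, 0, 0], 0], [[0.41, -0.03, -0.24], [0, 0, 0], 0], [[0.38, -0.03, -0.29], [0, 0, 0], 0], [[0.36, -0.03, -0.31], [0, 0, 0], 0], [[0.34, -0.03, -0.35], [0, 0, 0], 0]]
```

First two arcs.

Request:
{"op": "carry_out", "data": {"rows": [[[0.3,-0.02,-0.37],[0,0,0],0],[[0.26,-0.02,-0.4],[0,0,0],0],[[0.24,-0.02,-0.42],[0,0,0],0],[[0.19,-0.01,-0.43],[0,0,0],0],[[0.16,-0.02,-0.46],[0,0,0],0],[[0.11,-0.01,-0.46],[0,0,0],0]]}}

```text
time_s: 13.95
position: [0.608, 0.007, 0.1325]
orientation: [3.141, 0.0, 1.492]
ft_force: [-2.4, -1.5, 6.0]
finger_gap: 0.0203
gripper_force: 59.0
```

Request:
{"op": "carry_out", "data": {"rows": [[[0.08,0,-0.48],[0,0,0],0],[[0.03,0,-0.48],[0,0,0],0],[[-0.01,0,-0.48],[0,0,0],0],[[-0.05,0,-0.47],[0,0,0],0],[[-0.09,0.01,-0.47],[0,0,0],0],[[-0.13,0.01,-0.47],[0,0,0],0]]}}

```text
time_s: 14.45
position: [0.6049, 0.0073, 0.104]
orientation: [-3.139, 0.0, 1.492]
ft_force: [-10.0, -2.5, 13.3]
finger_gap: 0.0202
gripper_force: 59.9
```

Request:
{"op": "carry_out", "data": {"rows": [[[-0.17,0.01,-0.44],[0,0,0],0],[[-0.21,0.02,-0.43],[0,0,0],0],[[-0.25,0.02,-0.42],[0,0,0],0],[[-0.28,0.02,-0.38],[0,0,0],0],[[-0.31,0.02,-0.37],[0,0,0],0],[[-0.35,0.03,-0.33],[0,0,0],0]]}}

```text
time_s: 14.95
position: [0.5911, 0.0084, 0.0831]
orientation: [3.139, 0.0, 1.492]
ft_force: [-8.3, -3.1, 25.7]
finger_gap: 0.0199
gripper_force: 61.1
```

Request:
{"op": "carry_out", "data": {"rows": [[[-0.37,0.03,-0.3],[0,0,0],0],[[-0.4,0.03,-0.27],[0,0,0],0],[[-0.41,0.04,-0.23],[0,0,0],0],[[-0.44,0.03,-0.2],[0,0,0],0],[[-0.45,0.04,-0.15],[0,0,0],0],[[-0.47,0.03,-0.12],[0,0,0],0]]}}

```text
time_s: 15.45
position: [0.5696, 0.0101, 0.0713]
orientation: [3.131, 0.0, 1.492]
ft_force: [10.1, -2.3, 11.0]
finger_gap: 0.0204
gripper_force: 59.7
```

Request:
{"op": "carry_out", "data": {"rows": [[[-0.47,0.04,-0.07],[0,0,0],0],[[-0.48,0.04,-0.04],[0,0,0],0],[[-0.47,0.04,0.01],[0,0,0],0],[[-0.48,0.03,0.05],[0,0,0],0],[[-0.47,0.04,0.09],[0,0,0],0],[[-0.46,0.04,0.13],[0,0,0],0]]}}

```text
time_s: 15.95
position: [0.5403, 0.0124, 0.071]
orientation: [3.133, 0.0, 1.492]
ft_force: [14.0, -2.8, 0.2]
finger_gap: 0.0201
gripper_force: 58.9
```

Request:
{"op": "carry_out", "data": {"rows": [[[-0.45,0.03,0.18],[0,0,0],0],[[-0.43,0.04,0.21],[0,0,0],0],[[-0.41,0.03,0.24],[0,0,0],0],[[-0.38,0.03,0.29],[0,0,0],0],[[-0.36,0.03,0.31],[0,0,0],0],[[-0.34,0.03,0.35],[0,0,0],0]]}}

```text
time_s: 16.45
position: [0.515, 0.0144, 0.0854]
orientation: [3.137, 0.0, 1.492]
ft_force: [12.4, -3.2, -5.0]
finger_gap: 0.0201
gripper_force: 58.8
```

Request:
{"op": "carry_out", "data": {"rows": [[[-0.3,0.02,0.37],[0,0,0],0],[[-0.26,0.02,0.4],[0,0,0],0],[[-0.24,0.02,0.42],[0,0,0],0],[[-0.19,0.01,0.43],[0,0,0],0],[[-0.16,0.02,0.46],[0,0,0],0],[[-0.11,0.01,0.46],[0,0,0],0]]}}

```text
time_s: 16.95
position: [0.5008, 0.0155, 0.1096]
orientation: [3.14, 0.0, 1.492]
ft_force: [8.7, -3.4, -8.4]
finger_gap: 0.0204
gripper_force: 58.9
```

Request:
{"op": "carry_out", "data": {"rows": [[[-0.08,0,0.48],[0,0,0],0],[[-0.03,0,0.48],[0,0,0],0],[[0.01,0,0.48],[0,0,0],0],[[0.05,0,0.47],[0,0,0],0],[[0.09,-0.01,0.47],[0,0,0],0],[[0.13,-0.01,0.47],[0,0,0],0]]}}

```text
time_s: 17.45
position: [0.5003, 0.0156, 0.1377]
orientation: [-3.138, 0.0, 1.492]
ft_force: [-1.2, -2.9, -7.7]
finger_gap: 0.0199
gripper_force: 59.1
```

Request:
{"op": "carry_out", "data": {"rows": [[[0.17,-0.01,0.44],[0,0,0],0],[[0.21,-0.02,0.43],[0,0,0],0],[[0.25,-0.02,0.42],[0,0,0],0],[[0.28,-0.02,0.38],[0,0,0],0],[[0.31,-0.02,0.37],[0,0,0],0],[[0.35,-0.03,0.33],[0,0,0],0]]}}

```text
time_s: 17.95
position: [0.5156, 0.0144, 0.1635]
orientation: [-3.137, 0.001, 1.493]
ft_force: [-14.6, -2.7, 8.0]
finger_gap: 0.0202
gripper_force: 60.8
```

Request:
{"op": "carry_out", "data": {"rows": [[[0.37,-0.03,0.3],[0,0,0],0],[[0.4,-0.03,0.27],[0,0,0],0],[[0.41,-0.04,0.23],[0,0,0],0],[[0.44,-0.03,0.2],[0,0,0],0],[[0.45,-0.04,0.15],[0,0,0],0],[[0.47,-0.03,0.12],[0,0,0],0]]}}

```text
time_s: 18.45
position: [0.544, 0.0121, 0.1782]
orientation: [3.139, 0.0, 1.492]
ft_force: [-3.4, -5.1, 6.8]
finger_gap: 0.0203
gripper_force: 60.5
```

Request:
{"op": "carry_out", "data": {"rows": [[[0.47,-0.04,0.07],[0,0,0],0],[[0.48,-0.04,0.04],[0,0,0],0],[[0.47,-0.04,-0.01],[0,0,0],0],[[0.48,-0.03,-0.05],[0,0,0],0],[[0.47,-0.04,-0.09],[0,0,0],0],[[0.46,-0.04,-0.13],[0,0,0],0]]}}

```text
time_s: 18.95
position: [0.5728, 0.0099, 0.1758]
orientation: [3.138, 0.0, 1.492]
ft_force: [-0.6, -3.4, 4.4]
finger_gap: 0.0203
gripper_force: 60.5
```

Request:
{"op": "carry_out", "data": {"rows": [[[0.45,-0.03,-0.18],[0,0,0],0],[[0.43,-0.04,-0.21],[0,0,0],0],[[0.41,-0.03,-0.24],[0,0,0],0],[[0.38,-0.03,-0.29],[0,0,0],0],[[0.36,-0.03,-0.31],[0,0,0],0],[[0.34,-0.03,-0.35],[0,0,0],0]]}}

```text
time_s: 19.45
position: [0.5962, 0.008, 0.1591]
orientation: [3.139, 0.0, 1.492]
ft_force: [0.0, -3.8, 4.4]
finger_gap: 0.0203
gripper_force: 60.4
```

```bash
cat > fit.py <<'E'
from h import *
from scipy.optimize import least_squares
D=np.array([l.split() for l in '''.608 .007 .1325 -2.4 -1.5 6
.6049 .0073 .104 -10 -2.5 13.3
.5911 .0084 .0831 -8.3 -3.1 25.7
.5696 .0101 .0713 10.1 -2.3 11
.5403 .0124 .071 14 -2.8 .2
.515 .0144 .0854 12.4 -3.2 -5
.5008 .0155 .1096 8.7 -3.4 -8.4
.5003 .0156 .1377 -1.2 -2.9 -7.7
.5156 .0144 .1635 -14.6 -2.7 8
.544 .0121 .1782 -3.4 -5.1 6.8
.5728 .0099 .1758 -.6 -3.4 4.4
.5962 .008 .1591 0 -3.8 4.4'''.split('\n')],float)
X=torig(D[:,:2])[:,0];Z=D[:,2]
c=least_squares(lambda p:np.hypot(X-p[0],Z-p[1])-p[2],[0,.125,.055]).x
q=np.arctan2(X-c[0],Z-c[1]);fx=D[:,3:5]@ex;fz=D[:,5]
ft=-(fx*np.cos(q)-fz*np.sin(q));fr=-(fx*np.sin(q)+fz*np.cos(q))
if __name__=='__main__':
    print(c);print(np.c_[np.degrees(q)%360,ft,fr].round(1))
    # offset in fz / fx as sensor bias too
    for loss in('linear','soft_l1'):
        s=least_squares(lambda p:p[0]+p[1]*np.sin(q-p[2])-ft,[7.6,5.5,1],loss=loss).x;print(s[:2],np.degrees(s[2])%360,np.round(s[0]+s[1]*np.sin(q-s[2])-ft,1))
E
python3 fit.py
```

```text
[-0.00064602  0.12409256  0.05508216]
[[ 81.2   6.3   1.3]
 [111.4   8.8  14. ]
 [137.6  11.4  24.4]
 [163.3  13.    7.6]
 [194.3  13.7   3.7]
 [225.2  12.4   5.4]
 [254.8  10.5   6.4]
 [284.2   7.7   1. ]
 [315.8   4.7 -15.7]
 [349.7   1.7  -7.2]
 [ 20.2   1.8  -4. ]
 [ 50.5   3.2  -3. ]]
[7.7939795 5.9338513] 100.63146417152544 [-0.5  0.1 -0.   0.1  0.   0.2 -0.1 -0.3 -0.3  0.5  0.1  0. ]
[7.79507403 5.92809855] 100.70572644189892 [-0.5  0.1 -0.   0.1  0.   0.2 -0.1 -0.3 -0.3  0.5  0.1  0. ]
```

The fit is clean: drag 7.8 N, amplitude 5.9 N, heavy side down at q ≈ 100.7°. I'll turn about 50° further to it and hold.

Request:
{"op": "carry_out", "data": {"rows": [[[0.3,-0.02,-0.37],[0,0,0],0],[[0.26,-0.02,-0.4],[0,0,0],0],[[0.24,-0.02,-0.42],[0,0,0],0],[[0.19,-0.01,-0.43],[0,0,0],0],[[0.16,-0.02,-0.46],[0,0,0],0],[[0.11,-0.01,-0.46],[0,0,0],0],[[0.08,0,-0.48],[0,0,0],0],[[0.03,0,-0.48],[0,0,0],0],[[-0.01,0,-0.48],[0,0,0],0],[[-0.05,0,-0.47],[0,0,0],0],[[0,0,0],[0,0,0],0],[[0,0,0],[0,0,0],0]]}}

```text
time_s: 20.45
position: [0.6073, 0.0071, 0.1128]
orientation: [-3.14, 0.0, 1.492]
ft_force: [-1.1, -3.9, 0.6]
finger_gap: 0.0204
gripper_force: 60.1
```

Request:
{"op": "carry_out", "data": {"rows": [[[0,0,0],[0,0,0],0],[[0,0,0],[0,0,0],0],[[0,0,0],[0,0,0],0],[[0,0,0],[0,0,0],0],[[0,0,0],[0,0,0],0],[[0,0,0],[0,0,0],0]]}}

```text
time_s: 20.95
position: [0.6073, 0.0071, 0.1128]
orientation: [-3.14, 0.0, 1.492]
ft_force: [-2.1, -5.4, -0.7]
finger_gap: 0.0203
gripper_force: 60.0
```

```bash
python3 - <<'E'
from fit import *
s=bot.get_state();p=s['position'];print(np.degrees(np.arctan2(torig(p)[0]-c[0],p[2]-c[1])),s['gripper_force'],s['ft_force'],abs(s['qd']).max())
f=grab('side');P=cloud(f);Q=torig(P);hsv=cv2.cvtColor(f['image'],cv2.COLOR_RGB2HSV);H,S=hsv[...,0],hsv[...,1]
m=(H>20)&(H<34)&(S>110)&(P[...,2]>.06)&(P[...,2]<.085)&(abs(P[...,0]-.41)<.05)&(abs(P[...,1]+.13)<.08)
print('scraper',m.sum(),P[m].mean(0).round(3))
save(f['image'],'end')
E
```

```text
101.91628425571976 59.976078271865845 [-2.13524603 -5.35444469 -0.66400951] 0.0010600245181251074
scraper 128 [ 0.41  -0.139  0.074]
```

View pics/end.png

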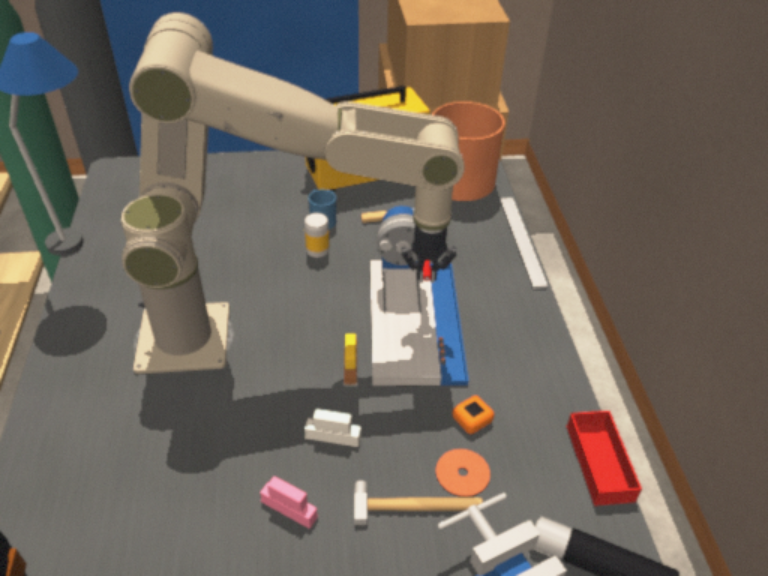

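The handle is held at q ≈ 102°, gripped at (430,265), and still. The scraper stands at (350,360), the chips are in the gutter at (441,350), and the bystanders are where they were.

```bash
python3 -c "
from station import ticket
print(ticket.hand_in())"
```

```text
the job is handed in; nothing more can be done
None
```

I handed the job in; no verdict came back. The four chips are in the gutter, the scraper is down on the bench and let go, and the gripper holds the crank still at about 102°, where the force fit puts the heavy side straight down at about 101°.

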